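# Release the bone plaque from its clip stand and hang it on the jig tree

## Robot

A 6-joint arm with a two-finger parallel gripper is mounted at the origin on the work surface. World frame = base frame: x ahead of the robot, y to its left, z up, the work surface at z = 0. Lengths are in m, angles in rad, forces in N, time in s.
With the tool pointing down it reaches from about 0.325 to 0.775 m from the base axis. Payload 5.5 kg.
Tool frame: the origin (TCP) lies midway between the tips of the shut fingers; the grasp point (between the pads) lies 19 mm behind it; x points along the fingers, y is the direction in which the jaws open and shut, and the axes are right-handed (so a half turn about x gives the same grasp; the last joint's range is limited). The gripper opens to 85 mm and grips with 20 to 120 N. Pads are 22 mm wide; open, the fingers measure 114 mm over their backs; the gripper's body (76 mm by 85 mm) begins 54 mm behind the grasp point. The pads swing forward as they close: fully open they stand 13 mm farther back than shut.
Start: joints at [-0.057, 0.091, 1.231, -0, 1.82, -0.057], TCP at [0.6, -0, 0.231] pointing down, gripper open.
Joint ranges: [-2.87, 2.87], [-0.86, 2.18], [0.17, 2.46], [-1.51, 4.65], [0.06, 2.69], [-2.65, 2.65]. Speed limits (rad/s): [2.57, 2.57, 3.01, 3.14, 3.14, 3.14].

## Interface

Orientations are given as a unit quaternion [x, y, z, w].
In Python, from workcell import bot gives the robot as it stands.
- The arm moves only by the tool jog_arm, never from a script. Its argument "plan" is a list of rows, each a list of 7 numbers: the opening in per cent of the stroke, from 0 (shut) to 100 (fully open), then the shift along the tool's x, y, z in units of 40 mm (1.0 is 40 mm), then the turn, a rotation vector about the tool's x, y, z in units of 6 degrees (1.0 is 6 degrees). In form: [[jaw, dx, dy, dz, wx, wy, wz], ...]. A call has 1 to 10 rows; each row shifts and turns the commanded pose from where the row before left it, along the tool's axes as they then stand; what a row does not reach is not made up. A row lasts 1/8 s, in which the tool goes at most 62.5 mm and 10.7 degrees, less where a joint would pass 70% of its speed; a pose out of reach is approached as far as the arm can. A call is refused whole if a number of a shift passes 1 or a number of a turn 1, either way. A call with a gripper value outside its range is refused whole. The fingers move at their own pace and stop on an object; "grip_force" is the grip in N (left out, the last holds). Time passes only in rows, so rows that do not move let the fingers close. It gives the time, the measured TCP pose, the force and the opening at its end, in the units of the state.
- bot.sense(): the state, without advancing time (a new reading comes with each control period).
- bot.grab_frame(name): name is "scene" or "side" or "wrist"; returns the picture (480x640x3 uint8, blue, green, red); there is no depth.
- bot.camera_model(name): a dict with "fx", "fy", "cx", "cy" (pixels), "D" ([k1, k2, p1, p2, k3] as OpenCV has them; the pictures are not rectified), "T" (4x4, takes a point from camera to world coordinates); the wrist camera has in their place "tool_from_camera" (4x4, takes a point from camera to tool coordinates, whose origin is the TCP and whose axes are the tool frame's). Camera axes: x right, y down, z forward; pixel columns grow to the right and rows downward; lengths in m; the calibration is good to about 2 mm. A picture is of the moment at which its call begins: read the wrist's pose just before it. camera_model takes no time and is no camera call.
- bot.sign_off(): hands the job in, once; it reports no verdict.
The state is a dict: "clock": time; "joints": joint angles; "joint_vel": joint speeds; "joint_torque": joint torques, N m; "tool_pos": TCP position; "ee_rot": TCP orientation; "force": force on the tool from outside, world axes, zero at the start; "ft_torque": the same for the moment, N m; "gripper_width": opening from 0.0 (shut) to 1.0 (fully open).
Only numpy, scipy, OpenCV 4.12 (cv2) and the standard library are available. Lean on these libraries where they do the work, as an engineer would, in place of code of your own. Each camera call takes 0.05 s, during which the arm holds its last target.

## Task

Turn the jig tree so that its one empty branch points squarely at the near (robot's) edge of the bench. Free the bone plaque's holder from the clip stand by squeezing its two side pads together, lift it straight out, and leave it hanging still by its wire bail on that empty branch, which must still point at the near edge. Leave the other things on the bench where they are and do not flip the lamp switch.

Things in the scene. Friction and masses are not known exactly. Their poses are not given: they have to be found in the camera images.
- holder: Loose steel holder with an upright bone plaque, 0.14 to 0.3 kg, 145 mm tall. Origin: centre of its underside; z up, x through its thickness, y across; same front and back. Foot 16 x 40 x 34 mm (x,y,z); bone slab 8 x 39 mm up to z = 100 mm, wire bail above. Upright sprung arms at y = +-30 mm, z 4 to 108 mm, slide in y; each has a dark pad outside near the top and an outward barb at its foot
- holder_bail (a point): Point in the bail on the holder's centre line, 131.4 mm above its underside, where a branch's axis lies when it hangs; axes as the holder. The bail is 6 mm wire in the holder's y-z plane, so a branch enters along x. Opening: 22 mm wide, from z = 100 mm up to 126 mm, pointed above; outer peak at 145 mm
- left_pad (a point): Middle of the outer face of the pad on the holder's +y side, 95 mm above its underside; moves with the pad. Pad 26 mm in x, z 82 to 108 mm. 68 mm over both pads when free, 52 mm when fully squeezed. Each takes 2.5 N to start and 4.5 N to bottom, and springs back. Squeezed fully with a grip of 15 N or more, the holder can be carried by its pads
- right_pad (a point): the same on the -y side
- press_left (a joint): travel of the +y pad: 0 free (latched), 0.008 m pressed fully in. Above 0.006 its barb clears the stand's lip
- press_right (a joint): the same for the -y pad
- stand: Fixed steel clip stand, base 75 x 115 x 12 mm. Origin: centre of its underside; axes as the holder standing in it. The holder's foot stands on its floor 12 mm up, between 40 mm high cheeks with 2 mm of play; lips 24 to 30 mm up and 34 mm either side of the middle catch the barbs: it lifts out only straight up with both pads pressed, and is clear once 45 mm up
- tree_base: Round wooden foot of the jig tree, 120 mm diameter, fixed. Origin: centre of its underside, on the tree's upright turning axis. Its x axis points away from the near edge of the bench
- tree (a joint): Angle of the turning tree about its upright axis, anticlockwise from above, rad; at 0 (or a full turn) the empty branch points squarely at the near, robot's edge of the bench (world -x). Turns endlessly either way and stays where left (about 0.1 N m of friction)
- tree_seat (a point): Point on the axis of the empty branch, 95 mm out from the tree's axis, 220 mm up; its x axis points back to the trunk. Four level 8 mm thick brass branches at right angles, all 220 mm above the bench, reach out 147 mm; their tips turn up 8 mm (top 232 mm). Three carry bone plaques fixed to them 95 mm out (up to 64 mm wide, hanging down 115 mm)
- tree_knob (a point): middle of the wooden bar knob on top of the tree, 256 mm above the bench, to turn it by: 60 mm long, 12 mm thick, from 230 to 270 mm above the bench. Its y axis is the knob's length, its x axis lies across it (along the empty branch)
- lamp: fixed lamp base, dark disc 116 mm across, 26 mm high, with a brass stem to 133 mm height; origin: centre of its underside
- lamp_switch (a joint): black toggle on the lamp base: 0 as it stands, grows as it is flipped; leave it
- drill: boxwood drill stock, a turned stick 36 mm across, 140 mm tall, standing upright; origin: centre of its underside. Leave it
- spoon: horn spoon blank, 150 mm long along its x, 16 mm high, lying flat; origin under its middle. Leave it
- loupe: nickel loupe, 52 mm across, 34 mm high, its flat handle sticking out to 82 mm along its x; origin under the lens. Leave it
- jar: glass jar with a steel lid, 56 mm across, 115 mm tall; origin: centre of its underside. Leave it
- blanks: pile of bone blanks 50 x 60 x 36 mm; origin: centre of its underside. Leave it
Things that resemble listed ones, but are neither listed nor needed, are in the scene too. Leave any purple or yellow look-alike of the holder alone.

How it is judged:
On the way, in this order (a step that is already met when the one before it is completed fails the run):
1. both pads are pressed in together while the holder still stands in the stand (value of joint each of press_left, press_right above 0.0055 m and z of holder in the frame of stand below 0.018 m), for 0.1 s.
2. the holder is lifted clear of the stand (z of holder in the frame of stand above 0.06 m), for 0.1 s.
At the end, for the whole second after the job is handed in: Released, the holder hangs upright (14 deg) and nearly still (0.05 m/s) by its bail on the empty branch, between trunk and upturned tip, bail point within 8 mm sideways and 10 mm in height of the branch's axis; that branch points at the near edge within 25 deg and the tree is still (x of tree_seat in the frame of tree_base below -0.0855 m and x of holder_bail in the frame of tree_seat between -0.04 and 0.06 m and y of holder_bail in the frame of tree_seat between -0.008 and 0.008 m and z of holder_bail in the frame of tree_seat between -0.01 and 0.01 m and angle between holder's own z axis and vertical below 0.25 rad and contact force between holder and tree_base above 0.3 N and linear speed of holder below 0.05 m/s and angular speed of holder below 0.6 rad/s and velocity of joint tree between -0.05 and 0.05 rad/s); the robot touches nothing.
It fails at once if another thing on the bench is moved more than 30 mm (distance of any of drill, spoon, loupe, jar, blanks from where it was at the start of the episode above 0.03 m).
It fails at once if the lamp switch is flipped (value of joint lamp_switch above 0.3 rad).
It also fails if it takes over 72 s, if anything falls off the work surface, if the arm or the gripper's body presses on something with over 40 N, if the wrist force passes 120 N, or if a joint passes its speed limit or range.

## Working session

There is one attempt and no reset: what is moved stays moved. The work goes in short steps, Python scripts to look and compute and a tool call to move; the robot and the scene stay as the last step left them, time stands still between calls to the robot, and variables do not carry over. Pictures are saved under pics/ and viewed, and the job is handed in when it is done.

Besides the shell and the picture viewer there is one more tool, called after "Emit:" as name(argument=value, ...) on one line, values as JSON. jog_arm: Moves the arm, as the interface text tells. Its arguments: {"type":"object","properties":{"plan":{"type":"array"},"grip_force":{"type":"number"}},"required":["plan"]}

```bash
ls; mkdir -p pics; python3 - <<'E'
from workcell import bot
import cv2
print(bot.sense())
for n in ["scene","side","wrist"]:
    m=bot.camera_model(n);print(n,m)
    cv2.imwrite(f"pics/{n}0.png",bot.grab_frame(n))
E
```

```text
pics
{'clock': 0.0, 'joints': array([-5.67158933e-02,  9.18756286e-02,  1.23193676e+00, -2.49262128e-05,
        1.81977238e+00, -5.66760573e-02]), 'joint_vel': array([ 0.00014135, -0.00019404,  0.00091214,  0.00204755,  0.00023577,
       -0.00022311]), 'joint_torque': array([ 1.92109423e-03, -4.58737707e+01, -4.18019521e+01,  2.08830479e-04,
        1.19483890e-02, -1.60596358e-05]), 'tool_pos': array([ 5.99712146e-01, -3.21364772e-06,  2.30112089e-01]), 'ee_rot': array([ 0.49953586,  0.50050802, -0.50048662,  0.4994685 ]), 'force': array([-0.58706743,  0.3255942 , -0.50391187]), 'ft_torque': array([-0.07791442,  0.03801278, -0.01052915]), 'gripper_width': 0.9995323244337762}
scene {'fx': 568.038100063945, 'fy': 568.038100063945, 'cx': 319.9893816989414, 'cy': 232.60936025805407, 'D': array([-0.09867709,  0.        ,  0.        ,  0.        ,  0.        ]), 'T': array([[-3.31541753e-01,  5.79496600e-01, -7.44488923e-01,
         1.44822860e+00],
       [ 9.43440493e-01,  2.03377979e-01, -2.61834745e-01,
         2.80419430e-01],
       [-3.19692217e-04, -7.89190147e-01, -6.14148850
[... 401 characters left out ...]
-0.68176873,  0.58462006],
       [ 0.01496738, -0.69995862, -0.71402654,  0.82171352],
       [ 0.        ,  0.        ,  0.        ,  1.        ]])}
wrist {'fx': 367.11013137115583, 'fy': 367.11013137115583, 'cx': 321.7209350552492, 'cy': 240.3393228171114, 'D': array([-0.05734335,  0.        ,  0.        ,  0.        ,  0.        ]), 'tool_from_camera': array([[-1.35235484e-03, -3.24063881e-01,  9.46034234e-01,
        -1.42599404e-01],
       [ 9.99999054e-01, -6.76242313e-04,  1.19785079e-03,
        -1.04500113e-03],
       [ 2.51568203e-04,  9.46034959e-01,  3.24064489e-01,
        -8.31403928e-02],
       [ 0.00000000e+00,  0.00000000e+00,  0.00000000e+00,
         1.00000000e+00]])}
```

View pics/scene0.png

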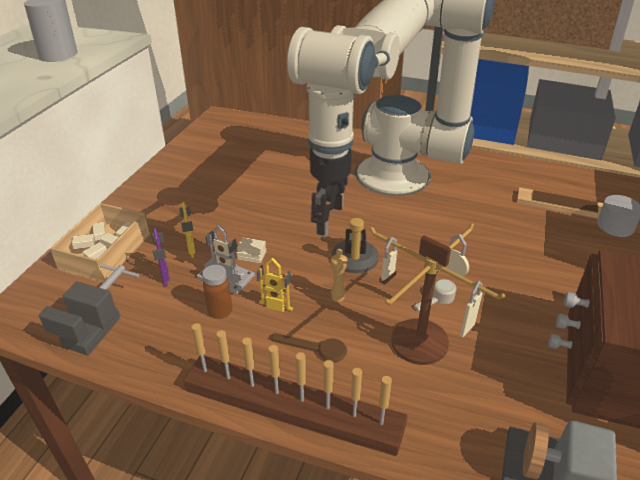

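View pics/side0.png

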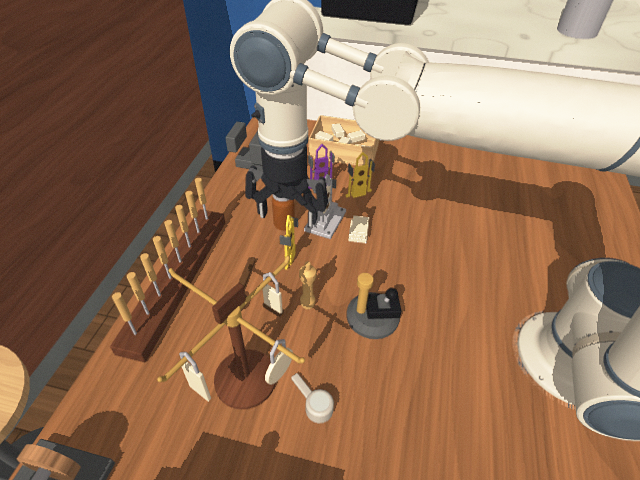

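View pics/wrist0.png

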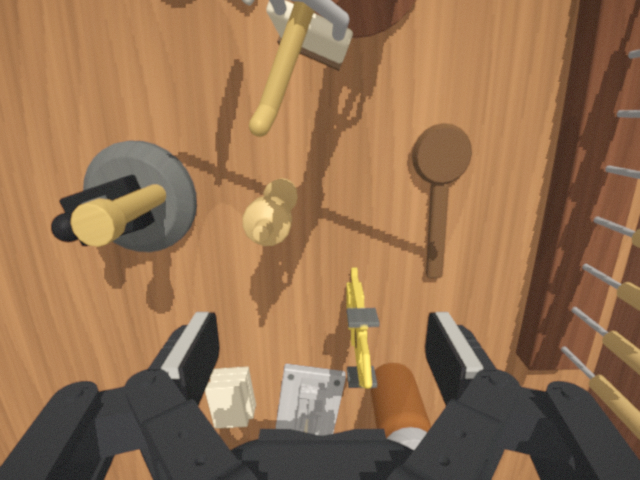

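```bash
cat > h.py <<'E'
import numpy as np, cv2
from scipy.spatial.transform import Rotation as R
from workcell import bot
def cam(n,s=None):
    m=bot.camera_model(n)
    K=np.array([[m['fx'],0,m['cx']],[0,m['fy'],m['cy']],[0,0,1]])
    if n=='wrist':
        s=s or bot.sense()
        W=np.eye(4);W[:3,:3]=R.from_quat(s['ee_rot']).as_matrix();W[:3,3]=s['tool_pos']
        T=W@m['tool_from_camera']
    else: T=m['T']
    return K,m['D'],T
def ray(c,p):
    K,D,T=c
    u=cv2.undistortPoints(np.array([[p]],float),K,D)[0,0]
    d=T[:3,:3]@[u[0],u[1],1]; return T[:3,3],d/np.linalg.norm(d)
def plane(c,p,z):
    o,d=ray(c,p); return o+d*(z-o[2])/d[2]
def tri(ca,pa,cb,pb):
    o1,d1=ray(ca,pa);o2,d2=ray(cb,pb)
    t=np.linalg.lstsq(np.c_[d1,-d2],o2-o1,rcond=None)[0]
    a=o1+d1*t[0];b=o2+d2*t[1]
    return (a+b)/2,np.linalg.norm(a-b)
def proj(c,P):
    K,D,T=c;Ti=np.linalg.inv(T)
    return cv2.projectPoints(np.array([P],float),cv2.Rodrigues(Ti[:3,:3])[0],Ti[:3,3],K,D)[0][0,0]
def zoom(src,dst,x0,y0,w,h,k):
    im=cv2.imread(src)[y0:y0+h,x0:x0+w]
    cv2.imwrite(dst,cv2.resize(im,None,fx=k,fy=k,interpolation=cv2.INTER_CUBIC))
E
python3 - <<'E'
from h import *
zoom('pics/scene0.png','pics/s_tree.png',350,215,170,150,4)
zoom('pics/side0.png','pics/d_tree.png',150,240,170,175,3.4)
zoom('pics/scene0.png','pics/s_hold.png',190,210,110,115,5)
zoom('pics/side0.png','pics/d_hold.png',260,140,130,130,4.5)
c=cam('scene');d=cam('side')
for n,a,b in [('e_tip',(392,300),(170,272)),('tip+',(500,295),(160,380)),('knob',(434,250),(234,295))]:
    print(n,tri(c,a,d,b))
print(plane(c,(420,340),.02),plane(d,(243,378),.02))
E
```

```text
e_tip (array([0.75869135, 0.16679628, 0.23001268]), np.float64(0.0013977338827137246))
tip+ (array([0.68261824, 0.34423643, 0.22525112]), np.float64(0.004867485664775082))
knob (array([0.62702161, 0.20744065, 0.2535019 ]), np.float64(0.012852269994450298))
[0.64156473 0.21534087 0.02      ] [0.62866796 0.22205621 0.02      ]
```

View pics/s_tree.png

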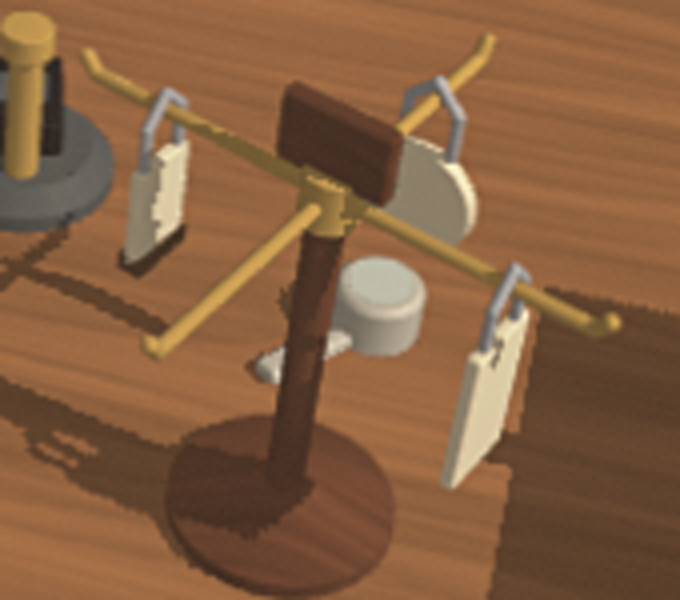

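View pics/d_tree.png

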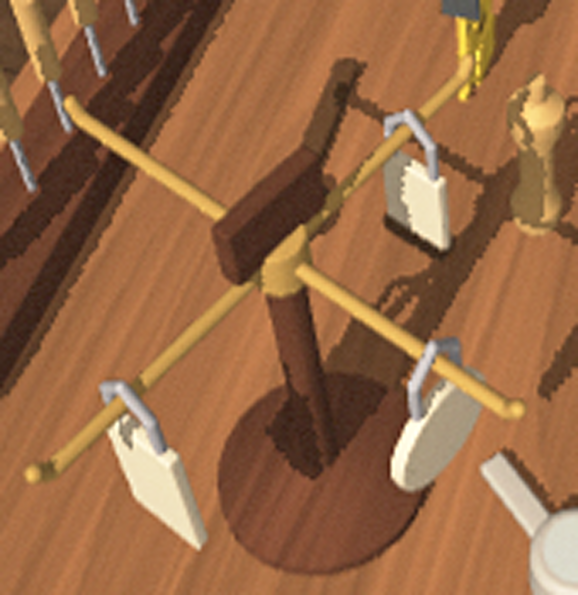

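View pics/s_hold.png

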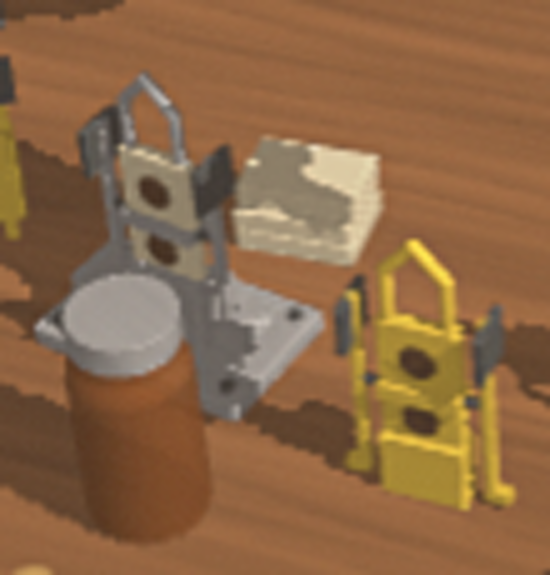

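View pics/d_hold.png

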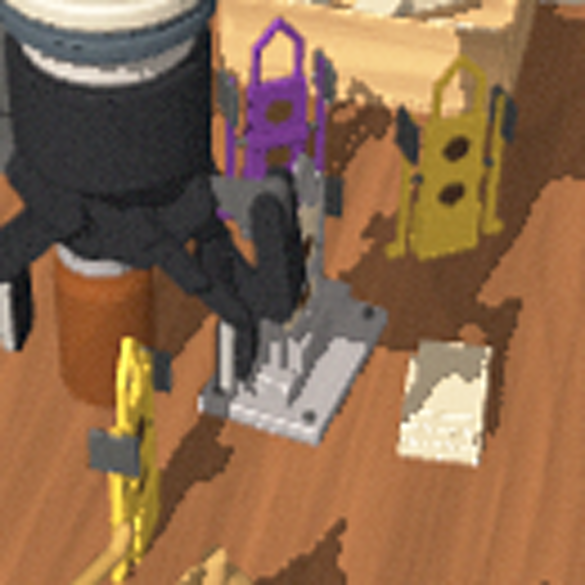

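```bash
python3 - <<'E'
from h import *
c=cam('scene');d=cam('side')
P=[]
for n,a,b in [('E',(387.8,301),(171.5,271)),('R',(502,296),(161,379)),('B',(472.5,226),(301.5,360.6)),('L',(372.5,230.5),(287,259.5))]:
    p,e=tri(c,a,d,b);P.append(p);print(n,p,e)
P=np.array(P);C=P.mean(0);print(C,(P[0]+P[2])/2,(P[1]+P[3])/2)
for i,p in enumerate(P): print(np.degrees(np.arctan2(*(p-C)[1::-1])), np.hypot(*(p-C)[:2]))
for n,a,b in [('stand NE corner?',(0,0),(0,0))]:pass
# stand corners scene zoom/5+190,210 at z=.012
S=lambda x,y:(190+x/5,210+y/5)
D=lambda x,y:(260+x/4.5,140+y/4.5)
for q in [(325,318),(235,412),(38,325)]: print('stand sc',plane(c,S(*q),.012))
for q in [(385,318),(318,437),(202,405)]: print('stand si',plane(d,D(*q),.012))
print('bail peak', tri(c,S(143,75),d,D(307,160)))
print('pads', plane(c,S(215,180),.107),plane(c,S(100,140),.107), plane(d,D(333,195),.107))
E
```

```text
E [0.75969063 0.16049245 0.22592062] 0.00016172127998519953
R [0.68247675 0.34532695 0.22522596] 0.0006390353579291232
B [0.49784023 0.26948461 0.22660504] 0.001583926048871262
L [0.57585882 0.08342312 0.22412852] 0.0007203706418977703
[0.62896661 0.21468179 0.22547003] [0.62876543 0.21498853 0.22626283] [0.62916778 0.21437504 0.22467724]
-22.515585873273047 0.14151061801475134
67.72678928864565 0.14117894320261792
157.31804658755829 0.14211782674746992
-112.02845747568934 0.14159545897140255
stand sc [ 0.55918192 -0.19483119  0.012     ]
stand sc [ 0.63115769 -0.20701432  0.012     ]
stand sc [ 0.60916034 -0.32088088  0.012     ]
stand si [ 0.5354197  -0.30309785  0.012     ]
stand si [ 0.55200145 -0.19573042  0.012     ]
stand si [ 0.62176243 -0.20366694  0.012     ]
bail peak (array([ 0.5784731 , -0.26349489,  0.15188308]), np.float64(0.0009374492726684035))
pads [ 0.58556361 -0.22945374  0.107     ] [ 0.57703423 -0.29207663  0.107     ] [ 0.56886422 -0.29231899  0.107     ]
```

```bash
python3 - <<'E'
from h import *
s=bot.sense();w=cam('wrist',s);c=cam('scene');d=cam('side')
print(R.from_quat(s['ee_rot']).as_matrix().round(3))
print('lamp base',plane(w,(140,195),.026),plane(d,(374,314),.026),'stem top',tri(c,(357,222),d,(366,279)))
print('toggle ball',plane(d,(391,295),.05))
print('drill',plane(w,(268,220),.13),tri(c,(340,253),d,(309,266)))
print('yellow peak',tri(c,(272.5,259),d,(289,217)))
print('jar lid',plane(c,(214,273),.115),plane(d,(284,190),.115))
print('purple peak',tri(c,(157,230),d,(322,145)))
print('ylw2 peak',tri(c,(185,206),d,(362,154)))
S=lambda x,y:(190+x/5,210+y/5)
print('pads', plane(c,S(215,180),.107),plane(c,S(100,140),.107))
E
```

```text
[[-0.002  1.     0.   ]
 [ 0.     0.    -1.   ]
 [-1.    -0.002 -0.   ]]
lamp base [0.42206049 0.01098318 0.026     ] [0.40892429 0.01790568 0.026     ] stem top (array([0.43680109, 0.01424008, 0.13000381]), np.float64(0.0012631093687949044))
toggle ball [ 0.38102269 -0.02272413  0.05      ]
drill [0.5619586  0.01472608 0.13      ] (array([0.55481154, 0.01084764, 0.13010732]), np.float64(0.002103631121481986))
yellow peak (array([ 0.63233518, -0.11108645,  0.13947054]), np.float64(0.0012903794210492865))
jar lid [ 0.68826855 -0.22232137  0.115     ] [ 0.68016688 -0.22508149  0.115     ]
purple peak (array([ 0.62684589, -0.39600897,  0.14185001]), np.float64(0.0037633750448129747))
ylw2 peak (array([ 0.51773194, -0.38838472,  0.13745317]), np.float64(0.005539600296763219))
pads [ 0.58556361 -0.22945374  0.107     ] [ 0.57703423 -0.29207663  0.107     ]
```

Emit:
jog_arm(plan=[[100,-0.8,0,0,0,0,0],[100,-0.8,0,0,0,0,0],[100,-0.8,0,0,0,0,0],[100,-0.3,0.12,-0.9,0,0,0],[100,0,0.12,-0.9,0,0,0],[100,0,0.12,-0.9,0,0,0],[100,0,0.12,-0.9,0,0,0],[100,0,0.12,-0.9,0,0,0],[100,0,0.13,-0.87,0,0,0],[100,0,0,0,-1,0,0]])

```text
clock: 1.4
tool_pos: [0.6291, 0.2175, 0.3376]
ee_rot: [0.471, 0.527, -0.472, 0.526]
force: [0.5, -1.2, 0.8]
gripper_width: 1.004
```

Emit:
jog_arm(plan=[[100,0,0,0,-1,0,0],[100,0,0,0,-1,0,0],[100,0,0,0,-1,0,0],[100,0,0,0,-1,0,0],[100,0,0,0,-1,0,0],[100,0,0,0,-1,0,0],[100,0,0,0,-1,0,0],[100,0,0,0,-1,0,0],[100,0,0,0,-1,0,0],[100,0,0,0,-1,0,0]])

```text
clock: 2.65
tool_pos: [0.6292, 0.2148, 0.3387]
ee_rot: [0.146, 0.692, -0.146, 0.692]
force: [0.3, -1.0, 1.0]
gripper_width: 1.0
```

Emit:
jog_arm(plan=[[100,0,0,0,-1,0,0],[100,0,0,0,-1,0,0],[100,0,0,0,-1,0,0],[100,0,0,0,-1,0,0],[100,0,0,0,-0.5,0,0],[100,0,0,0,0,0,0],[100,0,0,0,0,0,0]])

```text
clock: 3.52
tool_pos: [0.6292, 0.2148, 0.339]
ee_rot: [-0.018, 0.707, 0.018, 0.707]
force: [-0.3, -0.5, 0.5]
gripper_width: 0.995
```

```bash
python3 - <<'E'
from h import *
s=bot.sense();print(s['clock'],s['joints'],s['tool_pos'],R.from_quat(s['ee_rot']).as_matrix().round(3),s['force'])
for n in ['wrist','scene']: cv2.imwrite(f'pics/{n}1.png',bot.grab_frame(n))
E
```

```text
3.525 [ 2.77808421e-01  3.38566420e-01  7.53952100e-01  8.43643024e-06
  2.04958007e+00 -1.34433263e+00] [0.62922553 0.21480267 0.3389716 ] [[-0.    -0.051  0.999]
 [-0.     0.999  0.051]
 [-1.    -0.    -0.   ]] [-0.34358088 -0.52868063  0.46987599]
```

View pics/wrist1.png

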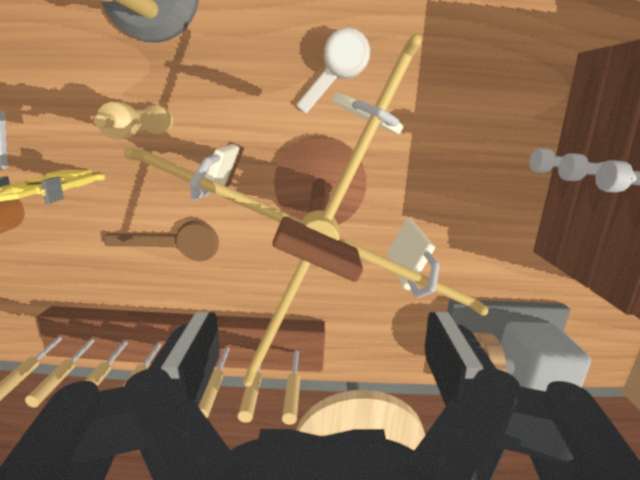

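View pics/scene1.png

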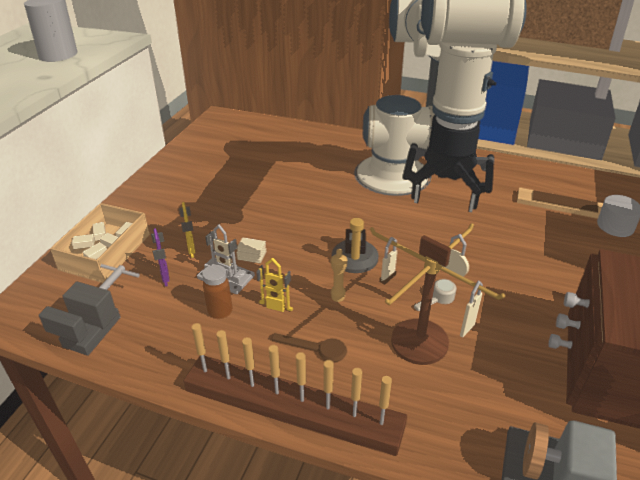

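```bash
python3 - <<'E'
from h import *
w=cam('wrist')
P=np.array([plane(w,p,.225) for p in [(251,380),(485,310),(414,40),(131,153)]]);print(P,P.mean(0),(P[0]+P[2])/2,(P[1]+P[3])/2)
v=P[0]-P[2];print(np.degrees(np.arctan2(v[1],v[0])));v=P[1]-P[3];print(np.degrees(np.arctan2(v[1],v[0]))-90)
E
```

```text
[[0.76309787 0.16031171 0.225     ]
 [0.68522713 0.34856779 0.225     ]
 [0.49571677 0.26614724 0.225     ]
 [0.57554432 0.07867734 0.225     ]] [0.62989652 0.21342602 0.225     ] [0.62940732 0.21322948 0.225     ] [0.63038573 0.21362256 0.225     ]
-21.59478936336851
-22.116701943724777
```

Emit:
jog_arm(plan=[[100,0,0,0,-1,0,0],[100,0,0,0,-1,0,0],[100,0,0,0,-1,0,0],[100,0,0,0,-1,0,0],[100,0,0,0,-1,0,0],[100,0,0,0,-1,0,0],[100,0,0,0,-1,0,0],[100,0,0,0,-1,0,0],[100,0,0,0,-1,0,0],[100,0,0,0,-1,0,0]])

```text
clock: 4.88
tool_pos: [0.6292, 0.2148, 0.3392]
ee_rot: [-0.37, 0.602, 0.37, 0.602]
force: [-0.2, 0.6, -0.5]
gripper_width: 0.997
```

Emit:
jog_arm(plan=[[100,0,0,0,-0.8,0,0],[100,0.7,0,0,0,0,0],[100,0.7,0,0,0,0,0],[100,0.7,0,0,0,0,0],[100,0.35,0,0,0,0,0],[100,0,0,0,0,0,0],[40,0,0,0,0,0,0],[0,0,0,0,0,0,0],[0,0,0,0,0,0,0],[0,0,0,0,0,0,0]], grip_force=30)

```text
clock: 6.12
tool_pos: [0.6301, 0.2145, 0.2418]
ee_rot: [-0.395, 0.586, 0.394, 0.588]
force: [30.4, -10.9, -4.0]
gripper_width: 0.147
```

Emit:
jog_arm(plan=[[0,0,0,0,0,0,0],[0,0,0,0,0,0,0],[0,0,0,0,0,0,0],[0,0,0,0,0,0,0]])

```text
clock: 6.62
tool_pos: [0.6306, 0.2143, 0.2419]
ee_rot: [-0.395, 0.586, 0.393, 0.588]
force: [6.8, -0.8, 1.7]
gripper_width: 0.133
```

```bash
python3 - <<'E'
from h import *
s=bot.sense();print(s['clock'],s['joints'],s['tool_pos'],R.from_quat(s['ee_rot']).as_matrix().round(3),s['force'],s['gripper_width'])
for n in ['side','scene']: cv2.imwrite(f'pics/{n}2.png',bot.grab_frame(n))
E
```

```text
6.625 [ 2.77018285e-01  2.74729982e-01  1.00624615e+00 -1.06003886e-03
  1.85699813e+00 -2.47637314e+00] [0.63064923 0.21429917 0.24187862] [[ 0.004 -0.925  0.379]
 [ 0.     0.379  0.925]
 [-1.    -0.003  0.001]] [ 6.756347   -0.83249447  1.73671135] 0.1329839907862012
```

View pics/side2.png

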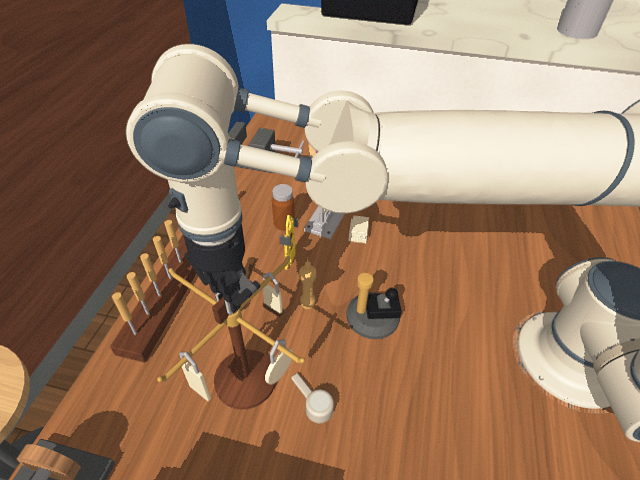

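Emit:
jog_arm(plan=[[0,0,0,0,0.5,0,0],[0,0,0,0,0.8,0,0],[0,0,0,0,1,0,0],[0,0,0,0,1,0,0],[0,0,0,0,1,0,0],[0,0,0,0,1,0,0],[0,0,0,0,1,0,0],[0,0,0,0,1,0,0],[0,0,0,0,1,0,0],[0,0,0,0,1,0,0]])

```text
clock: 7.98
tool_pos: [0.632, 0.2128, 0.2419]
ee_rot: [-0.072, 0.701, 0.071, 0.706]
force: [12.1, -5.1, 0.0]
gripper_width: 0.13
```

Emit:
jog_arm(plan=[[0,0,0,0,1,0,0],[0,0,0,0,1,0,0],[0,0,0,0,1,0,0],[0,0,0,0,1,0,0],[0,0,0,0,1,0,0],[0,0,0,0,1,0,0],[0,0,0,0,1,0,0],[0,0,0,0,1,0,0],[0,0,0,0,1,0,0],[0,0,0,0,1,0,0]])

```text
clock: 9.22
tool_pos: [0.6313, 0.2108, 0.2419]
ee_rot: [0.289, 0.643, -0.291, 0.647]
force: [6.3, -12.8, 0.9]
gripper_width: 0.135
```

Emit:
jog_arm(plan=[[0,0,0,0,1,0,0],[0,0,0,0,1,0,0],[0,0,0,0,1,0,0],[0,0,0,0,1,0,0],[0,0,0,0,1,0,0],[0,0,0,0,1,0,0],[0,0,0,0,1,0,0],[0,0,0,0,0,0,0],[0,0,0,0,0,0,0]])

```text
clock: 10.35
tool_pos: [0.6299, 0.2102, 0.2419]
ee_rot: [-0.5, -0.497, 0.503, -0.5]
force: [0.3, -14.4, 2.2]
gripper_width: 0.134
```

```bash
python3 - <<'E'
from h import *
s=bot.sense();print(s['clock'],s['joints'],s['tool_pos'],R.from_quat(s['ee_rot']).as_matrix().round(3),s['force'],s['gripper_width'])
for n in ['side','scene']: cv2.imwrite(f'pics/{n}3.png',bot.grab_frame(n))
E
```

```text
10.35 [ 0.27409937  0.273857    1.00727207 -0.00662521  1.86157243  0.27800625] [0.62991965 0.21019079 0.2418853 ] [[ 0.001  1.    -0.006]
 [-0.006 -0.006 -1.   ]
 [-1.     0.001  0.006]] [  0.29646249 -14.39761635   2.18975771] 0.13429669463497904
```

View pics/side3.png

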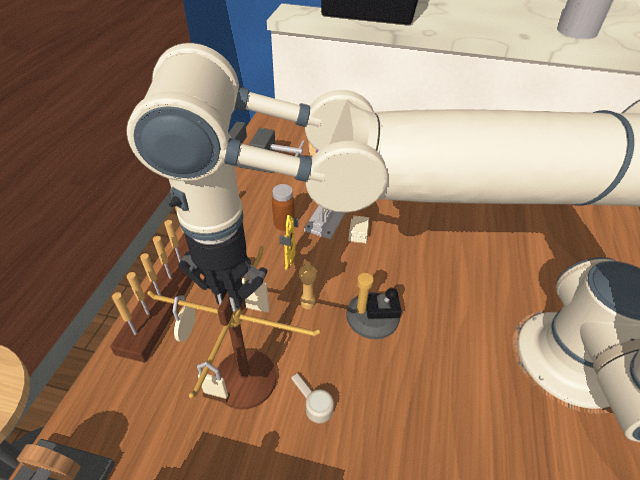

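Emit:
jog_arm(plan=[[30,0,0,0,0,0,0],[100,0,0,0,0,0,0],[100,0,0,0,0,0,0],[100,0,0,0,0,0,0],[100,0,0,0,0,0,0],[100,-0.5,0,0,0,0,0],[100,-0.7,0,0,0,0,0],[100,-0.8,0,0,0,0,0],[100,-0.5,0,0.5,0,0,0],[100,0,-0.2,1,0,0,0]])

```text
clock: 11.7
tool_pos: [0.6217, 0.1542, 0.3429]
ee_rot: [0.5, 0.5, -0.499, 0.501]
force: [0.2, -0.3, -0.1]
gripper_width: 1.002
```

Emit:
jog_arm(plan=[[100,0,-0.2,1,0,0,0],[100,0,-0.2,1,0,0,0],[100,0,-0.2,1,0,0,0],[100,0,-0.2,1,0,0,0],[100,0,-0.3,1,0,0,0],[100,0,-0.3,1,0,0,0],[100,0,-0.3,1,0,0,0],[100,0,-0.3,1,0,0,0],[100,0,-0.3,1,0,0,0],[100,0,-0.3,1,0,0,0]])

```text
clock: 12.95
tool_pos: [0.5158, -0.2474, 0.3411]
ee_rot: [-0.5, -0.5, 0.5, -0.5]
force: [0.1, 0.0, -0.6]
gripper_width: 1.001
```

Emit:
jog_arm(plan=[[100,0,0,0.3,-1,0,0],[100,0,0,0,-1,0,0],[100,0,0,0,-1,0,0],[100,0,0,0,-1,0,0],[100,0,0,0,-1,0,0],[100,0,0,0,-1,0,0],[100,0,0,0,-1,0,0],[100,0,0,0,-1,0,0],[100,0,0,0,-1,0,0],[100,0,0,0,-1,0,0]])

```text
clock: 14.2
tool_pos: [0.5164, -0.2582, 0.3411]
ee_rot: [0.182, 0.683, -0.182, 0.683]
force: [0.2, 0.2, -0.2]
gripper_width: 1.003
```

Emit:
jog_arm(plan=[[100,0,0,0,-1,0,0],[100,0,0,0,-1,0,0],[100,0,0,0,-1,0,0],[100,0,0,0,-0.3,0,0],[100,0,0,0,0,0,0],[100,0,0,0,0,0,0]])

```text
clock: 14.95
tool_pos: [0.5171, -0.2574, 0.3412]
ee_rot: [0.063, 0.704, -0.063, 0.704]
force: [0.5, 0.3, -0.4]
gripper_width: 0.999
```

```bash
python3 - <<'E'
from h import *
s=bot.sense();print(s['clock'],s['joints'],s['tool_pos'],R.from_quat(s['ee_rot']).as_matrix().round(3),s['force'],s['gripper_width'])
for n in ['wrist','side','scene']: cv2.imwrite(f'pics/{n}4.png',bot.grab_frame(n))
E
```

```text
14.95 [-5.20788140e-01  8.30840130e-02  1.04183699e+00 -1.06827819e-04
  2.01671017e+00 -1.91218568e+00] [ 0.51705396 -0.2574282   0.34124018] [[-0.     0.178  0.984]
 [-0.     0.984 -0.178]
 [-1.    -0.    -0.   ]] [ 0.49423488  0.27757775 -0.36556562] 0.9988477416988703
```

View pics/wrist4.png

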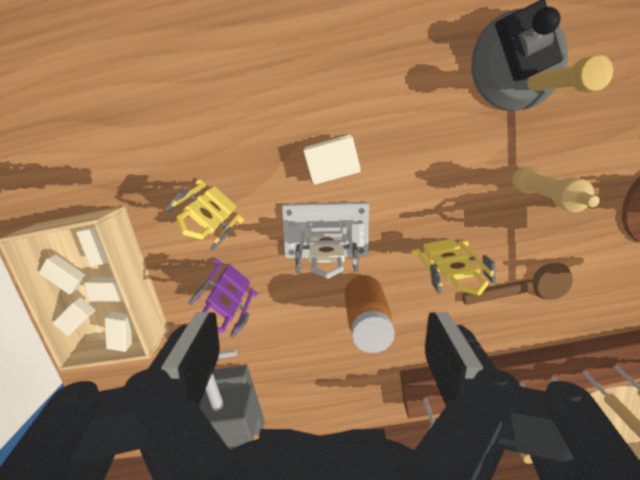

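View pics/side4.png

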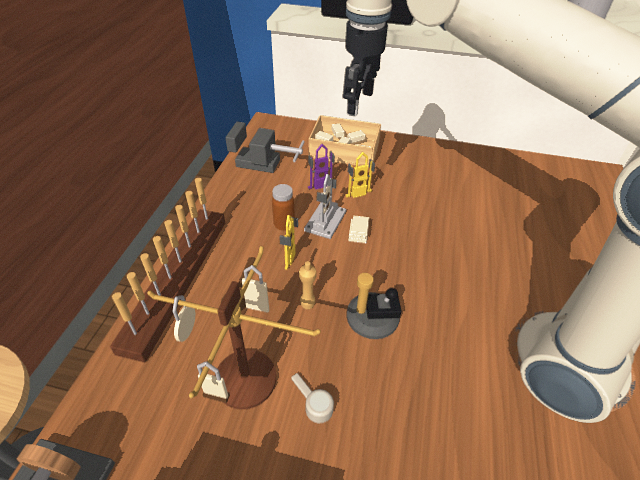

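View pics/scene4.png

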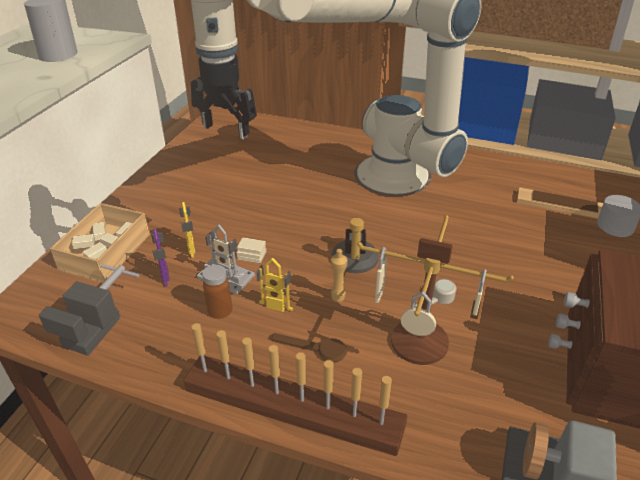

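```bash
python3 - <<'E'
from h import *
zoom('pics/wrist4.png','pics/w4z.png',270,190,110,100,6)
zoom('pics/side4.png','pics/d4z.png',295,160,60,85,7)
zoom('pics/scene4.png','pics/s4z.png',190,210,70,100,6)
E
```

```text
(no output)
```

View pics/w4z.png

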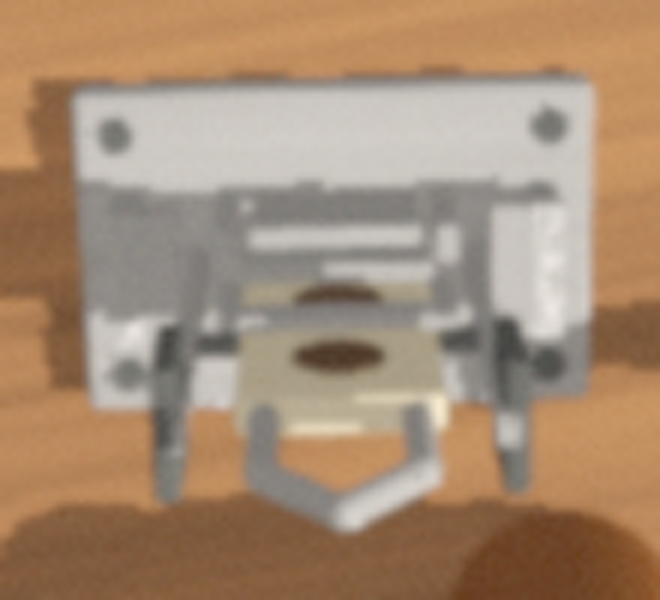

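View pics/d4z.png

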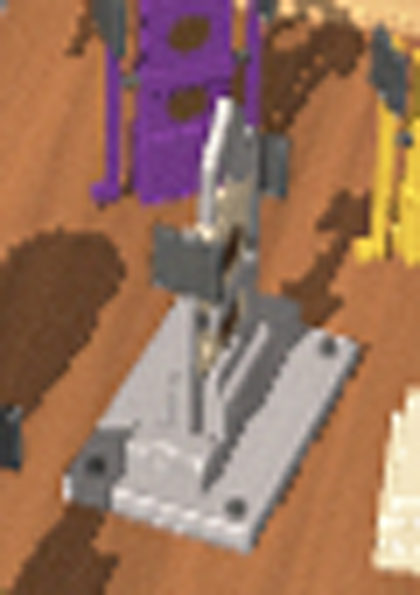

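View pics/s4z.png

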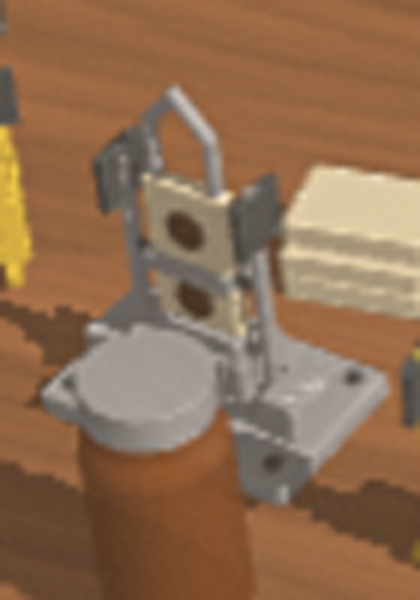

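```bash
python3 - <<'E'
from h import *
w=cam('wrist');c=cam('scene');d=cam('side')
W=lambda x,y:(270+(x+.5)/6-.5,190+(y+.5)/6-.5)
P=np.array([plane(w,W(*q),.012) for q in [(114,136),(548,127),(546,365),(127,374)]])
Q=np.array([plane(w,W(*q),.012) for q in [(75,93),(592,88),(586,390),(93,405)]])
for X in(P,Q):
  v=X[1]+X[2]-X[0]-X[3];u=X[2]+X[3]-X[0]-X[1];print(X.mean(0),np.linalg.norm(v)/2,np.linalg.norm(u)/2,np.degrees(np.arctan2(v[1],v[0])),np.degrees(np.arctan2(u[1],u[0]))+90)
pk=(342,517);D=(295+227/7,160+106/7);S=(190+175/6,210+92/6)
print(tri(w,W(*pk),d,D),tri(w,W(*pk),c,S),tri(c,S,d,D),plane(w,W(*pk),.155))
a=plane(w,W(172,490),.119);b=plane(w,W(517,480),.119);print('padtops',a,b,(a+b)/2,np.degrees(np.arctan2(*(b-a)[1::-1])),np.linalg.norm(a-b))
print('base lamp etc tree:')
for n,p in [('tipE',(0.487,.214,.226))]: print(proj(c,p),proj(d,p))
a,e=tri(c,(445,218),d,(318,332));print(a,e)
a2,e=tri(c,(422,314),d,(150,294));print(a2,e)
E
```

```text
[ 0.58236534 -0.26478702  0.012     ] 0.09590464074147026 0.05614970881285769 81.02445192663879 81.19184331325526
[ 0.58129542 -0.26397142  0.012     ] 0.11347524888765695 0.07232001611443753 80.97424395676398 80.98602300663423
(array([ 0.58210713, -0.26466728,  0.15195778]), np.float64(0.002785291704826783)) (array([ 0.5815959 , -0.26281485,  0.1542594 ]), np.float64(0.0042107506436824165)) (array([ 0.58029398, -0.26135825,  0.15354735]), np.float64(0.0004729315383580241)) [ 0.58224814 -0.2646974   0.155     ]
padtops [ 0.58777385 -0.29637156  0.119     ] [ 0.5969193  -0.23478738  0.119     ] [ 0.59234658 -0.26557947  0.119     ] 81.55312295785308 0.06225954854918017
base lamp etc tree:
[445.6071203  217.48062039] [317.61389247 331.24021213]
[0.48632818 0.21325292 0.2236679 ] 0.0008308829384576712
[0.77014859 0.21896184 0.22743554] 0.006848552287130722
```

Emit:
jog_arm(plan=[[100,0,0,0,-0.2,0,0],[100,0.2,0.05,0.82,0,0,0],[100,0.5,0.04,0.8,0,0,0],[100,0.9,0,0,0,0,0],[100,0.9,0,0,0,0,0],[100,0.9,0,0,0,0,0],[100,0.6,0,0,0,0,0],[100,0,0,0,0,0,0],[100,0,0,0,0,0,0]], grip_force=25)

```text
clock: 16.23
tool_pos: [0.5822, -0.2639, 0.1828]
ee_rot: [0.055, 0.704, -0.056, 0.706]
force: [-0.5, -0.6, -0.6]
gripper_width: 0.998
```

```bash
python3 - <<'E'
from h import *
s=bot.sense();print(s['clock'],s['tool_pos'],R.from_quat(s['ee_rot']).as_matrix().round(3),s['force'],s['gripper_width'])
for n in ['wrist','scene','side']: cv2.imwrite(f'pics/{n}5.png',bot.grab_frame(n))
zoom('pics/scene5.png','pics/s5z.png',170,130,120,190,3.1)
zoom('pics/side5.png','pics/d5z.png',270,110,120,150,3.9)
E
```

```text
16.225 [ 0.58218573 -0.26391093  0.18277024] [[ 0.002  0.156  0.988]
 [-0.001  0.988 -0.156]
 [-1.    -0.001  0.002]] [-0.49282741 -0.55598382 -0.60130227] 0.9981682320647628
```

View pics/wrist5.png

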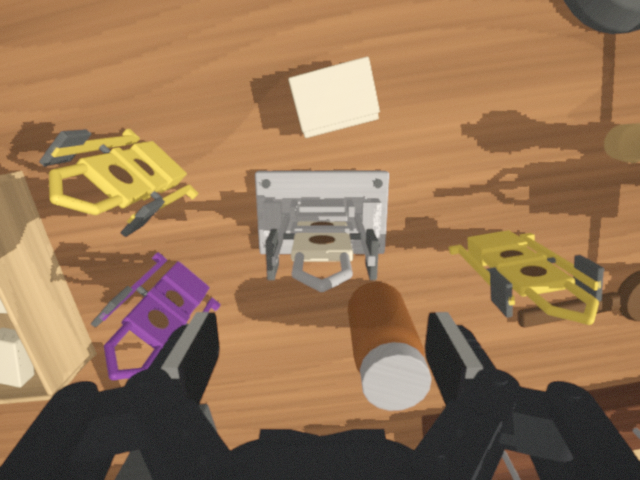

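View pics/s5z.png

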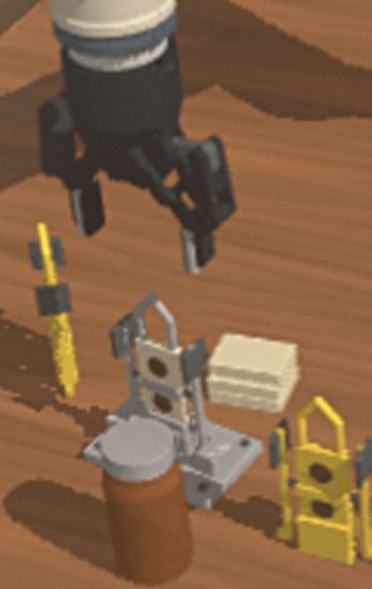

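View pics/d5z.png

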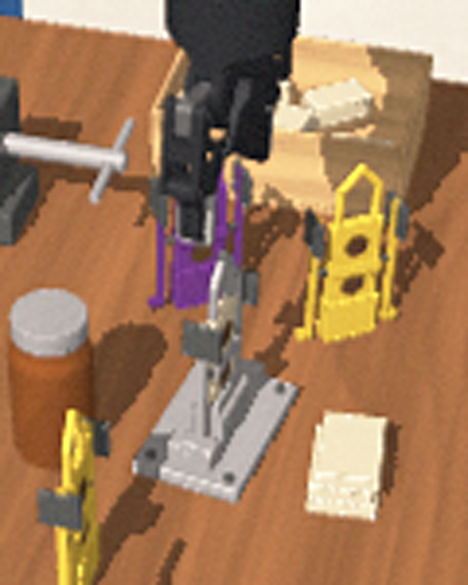

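```bash
python3 - <<'E'
from h import *
s=bot.sense();Rm=R.from_quat(s['ee_rot']).as_matrix();t=s['tool_pos'];c=cam('scene');d=cam('side')
for sg in(1,-1):
  P=t+Rm@[-.013,sg*.0425,0];print(sg,P,'scene',proj(c,P),'side',proj(d,P))
w=cam('wrist');print(plane(w,(321.5,284),.155), plane(w,(269,272),.119),plane(w,(372,273),.119))
print('jar',plane(w,(396,377),.115))
print('ylw pad',plane(w,(502,310),.1))
E
```

```text
1 [ 0.58899711 -0.22210367  0.19630511] scene [231.44607195 215.26972426] side [320.36339713 169.94853025]
-1 [ 0.57570528 -0.30605795  0.19638625] scene [199.8385612  204.43744562] side [333.99272467 150.32384039]
[ 0.5804166  -0.26447235  0.155     ] [ 0.58461885 -0.29791279  0.119     ] [ 0.59518904 -0.23537803  0.119     ]
jar [ 0.67977103 -0.2270456   0.115     ]
ylw pad [ 0.64742701 -0.14565155  0.1       ]
```

Emit:
jog_arm(plan=[[100,0.6,0,-0.03,0,0,0],[100,0.7,0,0,0,0,0],[100,0.6,0,0,0,0,0],[100,0.4,0,0,0,0,0],[100,0,0,0,0,0,0],[90,0,0,0,0,0,0],[80,0,0,0,0,0,0],[70,0,0,0,0,0,0]], grip_force=25)

```text
clock: 17.38
tool_pos: [0.5814, -0.264, 0.0912]
ee_rot: [0.055, 0.704, -0.056, 0.706]
force: [-1.1, 0.4, 3.9]
gripper_width: 0.7
```

Emit:
jog_arm(plan=[[60,0,0,0,0,0,0],[50,0,0,0,0,0,0],[40,0,0,0,0,0,0],[30,0,0,0,0,0,0],[30,0,0,0,0,0,0],[30,0,0,0,0,0,0]])

```text
clock: 18.12
tool_pos: [0.5816, -0.2641, 0.092]
ee_rot: [0.055, 0.704, -0.056, 0.706]
force: [-0.5, 0.5, 9.4]
gripper_width: 0.578
```

```bash
python3 - <<'E'
from h import *
s=bot.sense();print(s['clock'],s['tool_pos'],R.from_quat(s['ee_rot']).as_matrix().round(3),s['force'],s['gripper_width'])
for n in ['scene','side']: cv2.imwrite(f'pics/{n}6.png',bot.grab_frame(n))
a=cv2.imread('pics/scene6.png')[150:320,170:290];b=cv2.imread('pics/side6.png')[110:280,270:390]
cv2.imwrite('pics/c6.png',cv2.resize(np.hstack([a,b]),None,fx=3.3,fy=3.3,interpolation=2))
E
```

```text
18.125 [ 0.58163045 -0.26405366  0.09196561] [[ 0.004  0.156  0.988]
 [-0.002  0.988 -0.156]
 [-1.    -0.001  0.004]] [-0.53998558  0.48685332  9.43234616] 0.5784277855595519
```

View pics/c6.png

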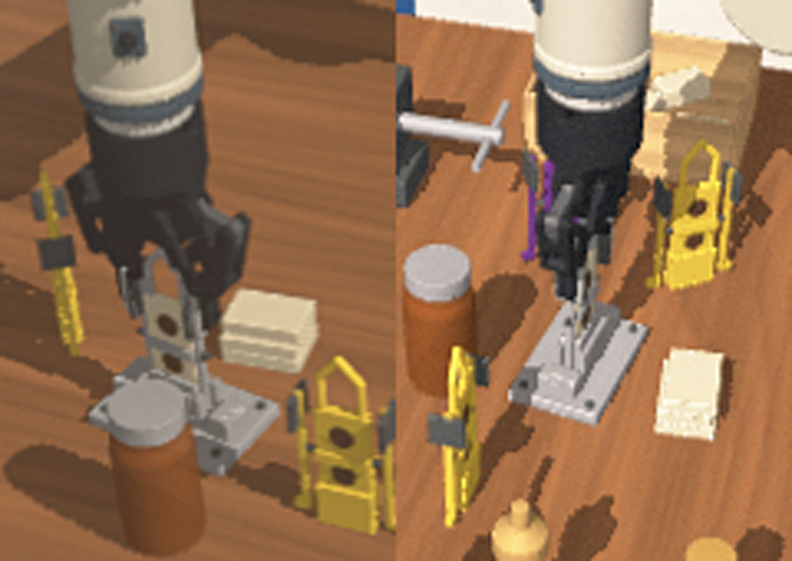

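Emit:
jog_arm(plan=[[30,-0.2,0,0,0,0,0],[30,-0.3,0,0,0,0,0],[30,-0.3,0,0,0,0,0],[30,-0.4,0,0,0,0,0],[30,-0.4,0,0,0,0,0],[30,-0.4,0,0,0,0,0],[30,0,0,0,0,0,0]])

```text
clock: 19.1
tool_pos: [0.5814, -0.264, 0.1719]
ee_rot: [0.055, 0.704, -0.056, 0.706]
force: [0.3, 0.5, -2.8]
gripper_width: 0.576
```

```bash
python3 - <<'E'
from h import *
s=bot.sense();print(s['clock'],s['tool_pos'],R.from_quat(s['ee_rot']).as_matrix().round(3),s['force'],s['gripper_width'])
for n in ['scene','side']: cv2.imwrite(f'pics/{n}7.png',bot.grab_frame(n))
a=cv2.imread('pics/scene7.png')[130:300,170:290];b=cv2.imread('pics/side7.png')[90:260,270:390]
cv2.imwrite('pics/c7.png',cv2.resize(np.hstack([a,b]),None,fx=3.3,fy=3.3,interpolation=2))
E
```

```text
19.1 [ 0.5813908  -0.26399448  0.17187307] [[ 0.003  0.156  0.988]
 [-0.002  0.988 -0.156]
 [-1.    -0.001  0.004]] [ 0.26590947  0.54105828 -2.75161467] 0.5757035365803137
```

View pics/c7.png

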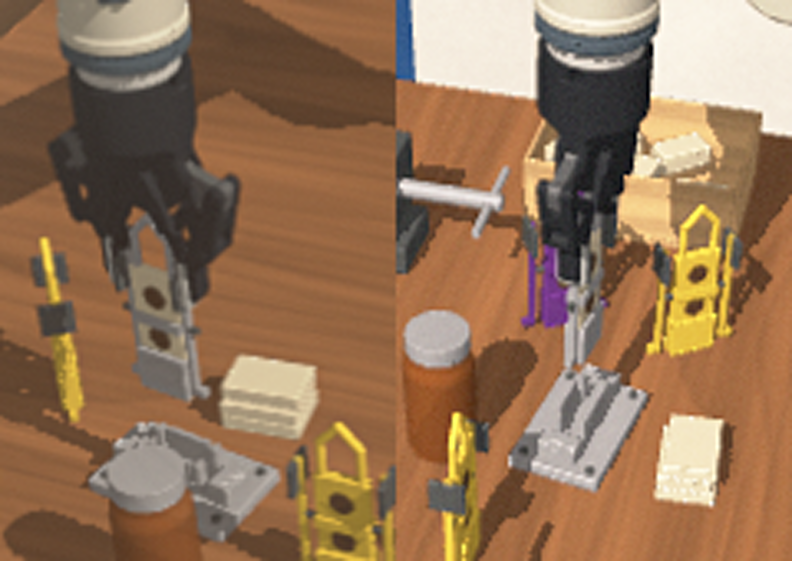

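Emit:
jog_arm(plan=[[30,-0.6,0,0,0,0,0],[30,-0.9,0,0,-0.5,0,0],[30,-0.7,0,0,-0.5,0,0],[30,-0.3,0,0,-0.5,0,0],[30,0,0.5,-0.15,0,0,0],[30,0,0.8,-0.25,0,0,0],[30,0,0.9,-0.3,0,0,0],[30,0,0.9,-0.3,0,0,0],[30,0,0.9,-0.3,0,0,0],[30,0,0.9,-0.3,0,0,0]])

```text
clock: 20.45
tool_pos: [0.5158, -0.0664, 0.2681]
ee_rot: [0.0, 0.708, 0.0, 0.707]
force: [-0.2, 0.0, -2.5]
gripper_width: 0.579
```

Emit:
jog_arm(plan=[[30,0,0.9,-0.3,0,0,0],[30,0,0.9,-0.3,0,0,0],[30,0,0.9,-0.3,0,0,0],[30,0,0.9,-0.3,0,0,0],[30,0,0.9,-0.3,0,0,0],[30,0,0.9,-0.3,0,0,0],[30,0,0.8,-0.3,0,0,0],[30,0,0.5,-0.2,0,0,0],[30,0,0.3,0,0,0,0],[30,0,0,0,0,0,0]])

```text
clock: 21.7
tool_pos: [0.4246, 0.2126, 0.2686]
ee_rot: [-0.001, 0.707, 0.0, 0.707]
force: [1.3, -0.2, -3.5]
gripper_width: 0.577
```

```bash
python3 - <<'E'
from h import *
s=bot.sense();print(s['clock'],s['tool_pos'],R.from_quat(s['ee_rot']).as_matrix().round(3),s['force'],s['gripper_width'])
for n in ['scene','side','wrist']: cv2.imwrite(f'pics/{n}8.png',bot.grab_frame(n))
E
```

```text
21.7 [0.42464476 0.21262653 0.26856983] [[-0.001 -0.001  1.   ]
 [-0.001  1.     0.001]
 [-1.    -0.001 -0.001]] [ 1.28848171 -0.15611562 -3.52845875] 0.576838021368315
```

View pics/side8.png

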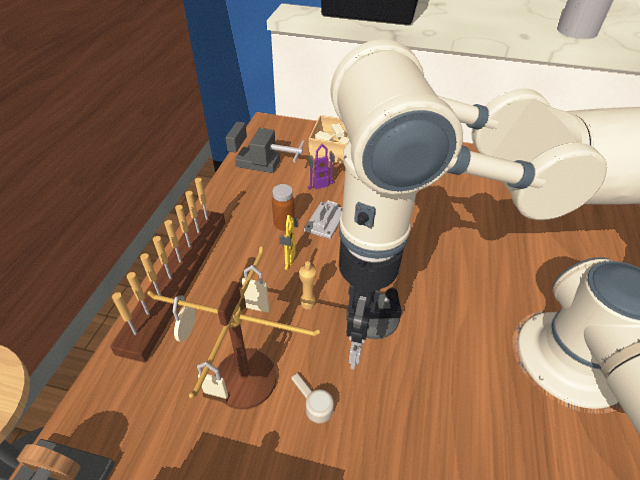

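View pics/scene8.png

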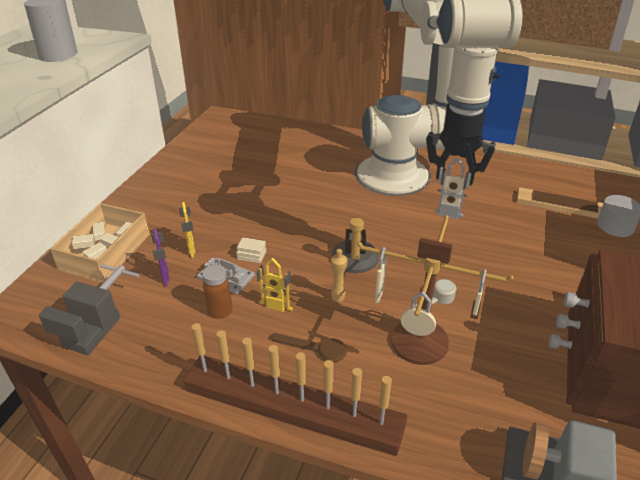

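View pics/wrist8.png

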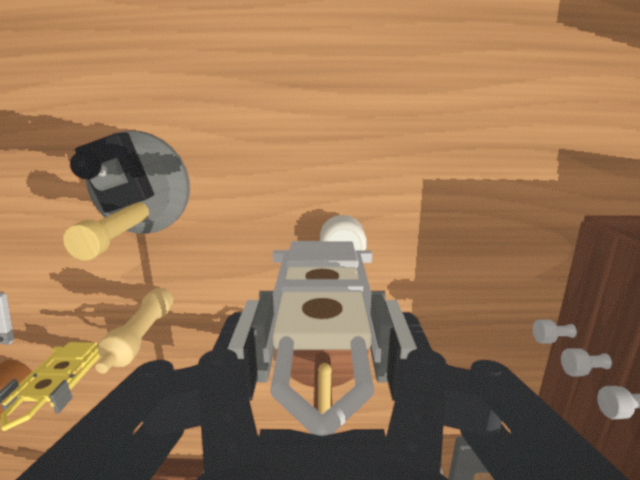

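```bash
python3 - <<'E'
from h import *
w=cam('wrist');c=cam('scene');d=cam('side');s=bot.sense()
print('tip',plane(w,(323,368),.228),'tip tri',tri(c,(445,218),d,(318,331.5)))
zp=s['tool_pos'][2]-.080+.145
print('peak',plane(w,(323,425),zp),zp)
zoom('pics/scene8.png','pics/s8z.png',420,130,80,110,5.4)
zoom('pics/wrist8.png','pics/w8z.png',220,230,210,210,2.8)
E
```

```text
tip [0.48524991 0.21195418 0.228     ] tip tri (array([0.48656213, 0.21299994, 0.2240594 ]), np.float64(0.00016796906186721832))
peak [0.42083226 0.2116886  0.33402814] 0.33402813652487373
```

View pics/w8z.png

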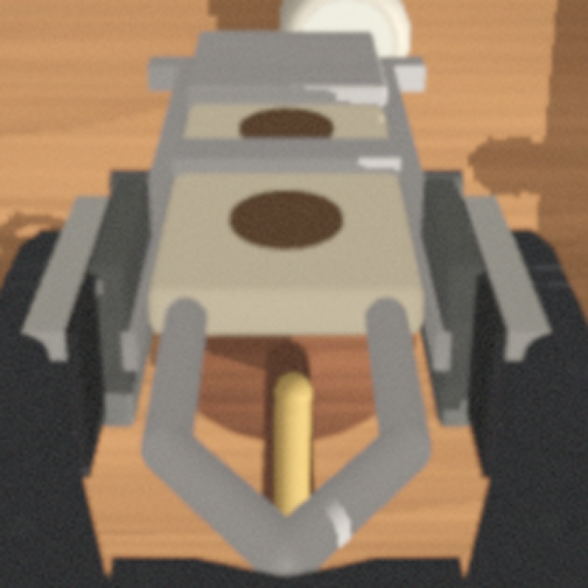

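View pics/s8z.png

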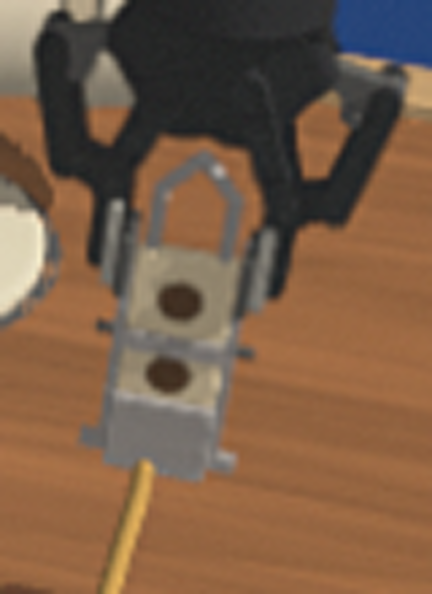

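Emit:
jog_arm(plan=[[30,0.4,0,0,0,0,0],[30,0.6,0,0,0,0,0],[30,0.6,0,0,0,0,0],[30,0.45,0,0,0,0,0],[30,0,0,0,0,0,0],[30,0,0,0,0,0,0]])

```text
clock: 22.6
tool_pos: [0.4249, 0.2124, 0.1881]
ee_rot: [0.0, 0.707, 0.0, 0.708]
force: [-0.9, -0.2, -2.7]
gripper_width: 0.571
```

```bash
python3 - <<'E'
from h import *
s=bot.sense();print(s['clock'],s['tool_pos'],s['force'],s['gripper_width'])
for n in ['scene','side','wrist']: cv2.imwrite(f'pics/{n}9.png',bot.grab_frame(n))
zoom('pics/scene9.png','pics/s9z.png',410,150,90,120,4.9)
zoom('pics/side9.png','pics/d9z.png',290,280,120,130,4.5)
E
```

```text
22.6 [0.42490107 0.21239257 0.18810179] [-0.85282078 -0.17935714 -2.71965329] 0.5712230581973656
```

View pics/s9z.png

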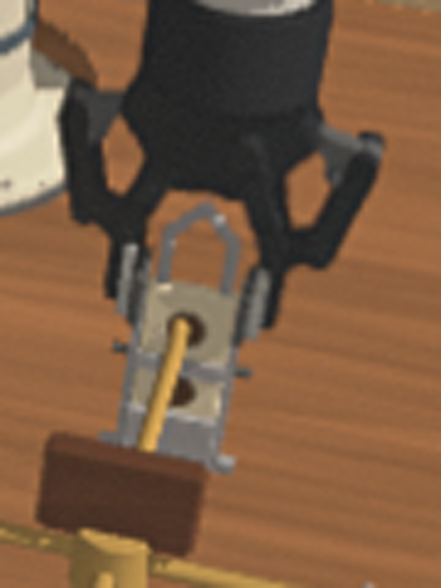

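View pics/d9z.png

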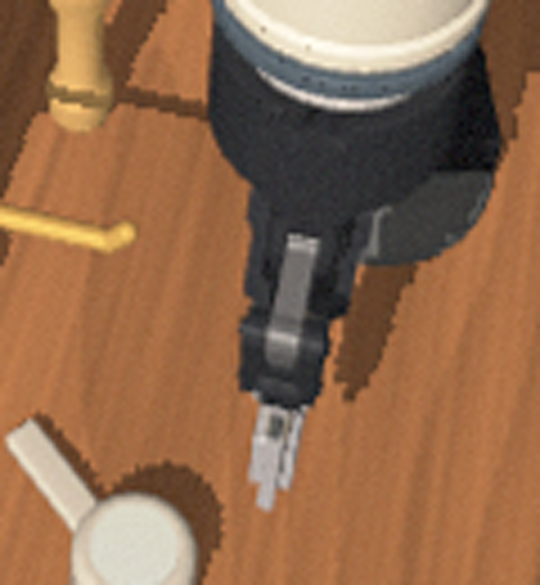

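View pics/wrist9.png

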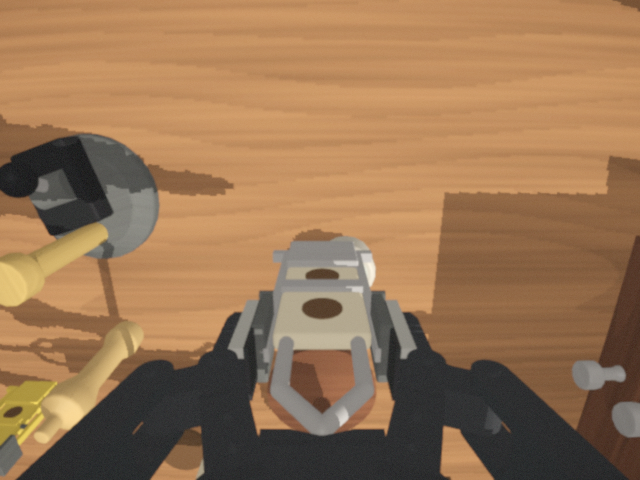

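```bash
python3 - <<'E'
from h import *
c=cam('scene')
S=lambda x,y:(410+x/4.9,150+y/4.9)
for n,q in [('peak',(208,207)),('slabtopL',(165,283)),('slabtopR',(240,295)),('footbotL',(118,445)),('footbotR',(210,465))]:
    o,r=ray(c,S(*q));x=.4245+(.008 if 'foot' in n else .003);print(n,o+r*(x-o[0])/r[0])
print('tip', (lambda o,r:o+r*(.4865-o[0])/r[0])(*ray(c,S(180,330))))
for x in(.5,.53):print(proj(c,(x,.213,.216)),proj(c,(x,.213,.224)))
E
```

```text
peak [0.4275     0.21534712 0.25060075]
slabtopL [0.4275     0.20247138 0.20773604]
slabtopR [0.4275     0.23517735 0.20911488]
footbotL [0.4325     0.19360969 0.11836963]
footbotR [0.4325     0.23588007 0.11794487]
tip [0.4865     0.21616478 0.2265222 ]
[443.4114854  224.91930331] [443.93264612 221.76903023]
[440.89427373 233.48526815] [441.41721517 230.30858149]
```

Emit:
jog_arm(plan=[[30,0,0,0.3,0,0,0],[30,0,0,0.4,0,0,0],[30,0,0,0.4,0,0,0],[30,0,0,0.4,0,0,0],[30,0,0,0.4,0,0,0],[30,0,0,0.4,0,0,0],[30,0,0,0.3,0,0,0],[30,0,0,0,0,0,0],[30,0,0,0,0,0,0]])

```text
clock: 23.88
tool_pos: [0.5284, 0.2124, 0.1872]
ee_rot: [-0.0, 0.707, 0.0, 0.707]
force: [-0.0, -0.3, -1.3]
gripper_width: 0.578
```

```bash
python3 - <<'E'
from h import *
s=bot.sense();print(s['clock'],s['tool_pos'],s['force'],s['gripper_width'])
for n in ['scene','side','wrist']: cv2.imwrite(f'pics/{n}10.png',bot.grab_frame(n))
a=cv2.imread('pics/scene10.png')[170:300,390:510];b=cv2.imread('pics/side10.png')[260:390,230:350]
cv2.imwrite('pics/c10.png',cv2.resize(np.hstack([a,b]),None,fx=3.3,fy=3.3,interpolation=2))
E
```

```text
23.875 [0.52838457 0.21244566 0.18721986] [-0.04659638 -0.26632576 -1.26321642] 0.5777424920842846
```

View pics/c10.png

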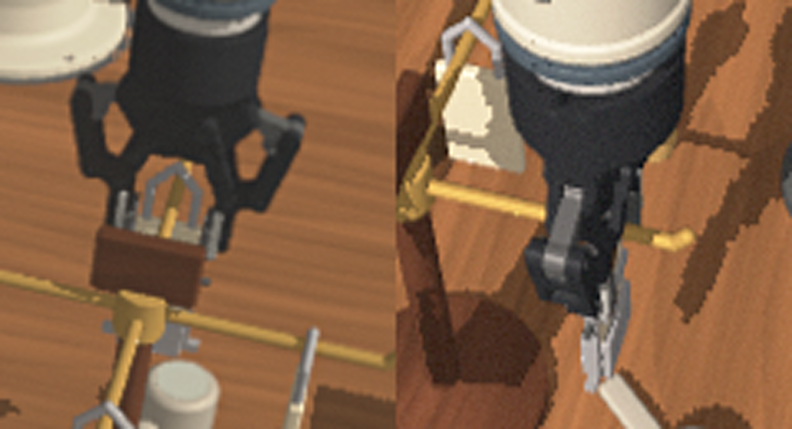

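View pics/wrist10.png

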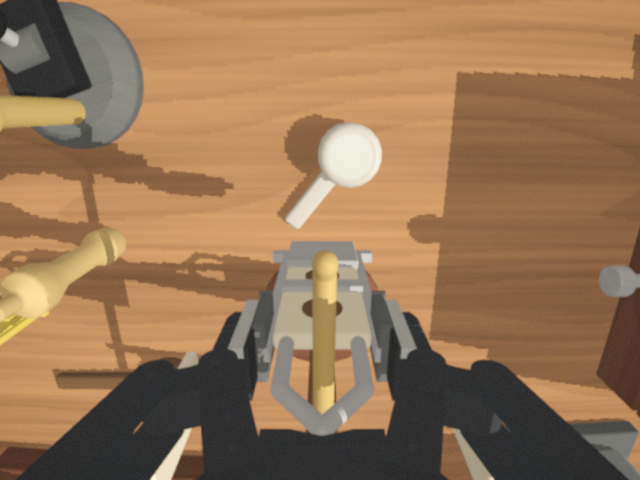

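Emit:
jog_arm(plan=[[30,0.15,0,0,0,0,0],[30,0.15,0,0,0,0,0],[30,0.08,0,0,0,0,0],[30,0,0,0,0,0,0],[30,0,0,0,0,0,0]])

```text
clock: 24.65
tool_pos: [0.5287, 0.2124, 0.1722]
ee_rot: [0.0, 0.707, 0.0, 0.707]
force: [-0.1, 0.2, -2.7]
gripper_width: 0.574
```

Emit:
jog_arm(plan=[[30,0.05,0,0,0,0,0],[30,0,0,0,0,0,0]])

```text
clock: 24.9
tool_pos: [0.5286, 0.2124, 0.17]
ee_rot: [-0.0, 0.707, 0.0, 0.707]
force: [-0.5, 0.5, -2.2]
gripper_width: 0.574
```

Emit:
jog_arm(plan=[[30,0.04,0,0,0,0,0],[30,0,0,0,0,0,0]])

```text
clock: 25.15
tool_pos: [0.5287, 0.2126, 0.1686]
ee_rot: [0.0, 0.707, 0.0, 0.707]
force: [0.3, 0.3, -1.6]
gripper_width: 0.579
```

Emit:
jog_arm(plan=[[30,0.04,0,0,0,0,0],[30,0,0,0,0,0,0],[30,0,0,0,0,0,0]])

```text
clock: 25.52
tool_pos: [0.5289, 0.2126, 0.1679]
ee_rot: [0.0, 0.707, 0.0, 0.708]
force: [-0.7, 0.8, 4.3]
gripper_width: 0.577
```

```bash
python3 - <<'E'
from h import *
s=bot.sense();print(s['clock'],s['tool_pos'],s['force'],s['gripper_width'])
for n in ['scene','side','wrist']: cv2.imwrite(f'pics/{n}11.png',bot.grab_frame(n))
a=cv2.imread('pics/scene11.png')[170:300,390:510];b=cv2.imread('pics/side11.png')[260:390,230:350]
cv2.imwrite('pics/c11.png',cv2.resize(np.hstack([a,b]),None,fx=3.3,fy=3.3,interpolation=2))
zoom('pics/wrist11.png','pics/w11z.png',220,230,210,210,2.8)
E
```

```text
25.525 [0.52888709 0.21256729 0.16790524] [-0.67527869  0.80623794  4.28624386] 0.5770434720529772
```

View pics/c11.png

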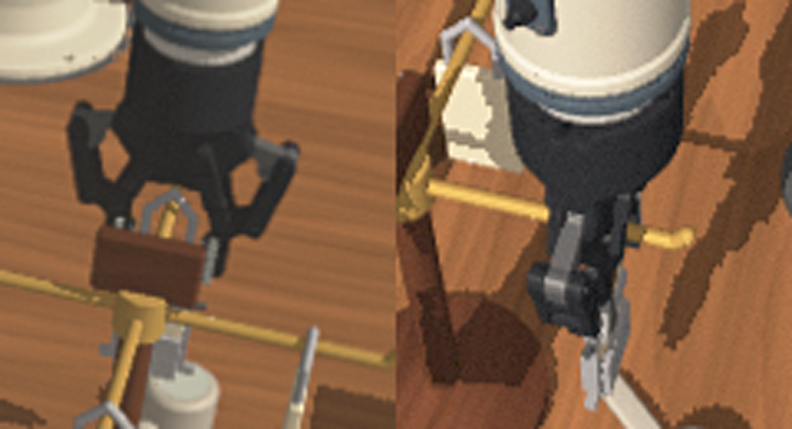

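View pics/w11z.png

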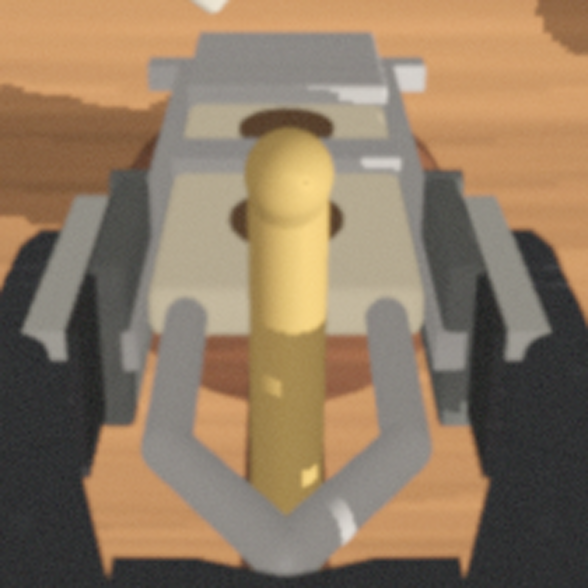

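Emit:
jog_arm(plan=[[55,0,0,0,0,0,0],[62,0,0,0,0,0,0],[68,0,0,0,0,0,0],[74,0,0,0,0,0,0],[80,0,0,0,0,0,0],[86,0,0,0,0,0,0],[92,0,0,0,0,0,0],[100,0,0,0,0,0,0],[100,0,0,0,0,0,0],[100,0,0,0,0,0,0]])

```text
clock: 26.92
tool_pos: [0.5286, 0.2124, 0.1669]
ee_rot: [0.0, 0.707, 0.0, 0.707]
force: [0.1, -0.4, -0.2]
gripper_width: 0.999
```

```bash
python3 - <<'E'
from h import *
s=bot.sense();print(s['clock'],s['tool_pos'],s['force'],s['gripper_width'])
for n in ['scene','side','wrist']: cv2.imwrite(f'pics/{n}12.png',bot.grab_frame(n))
a=cv2.imread('pics/scene12.png')[170:300,390:510];b=cv2.imread('pics/side12.png')[260:390,230:350]
cv2.imwrite('pics/c12.png',cv2.resize(np.hstack([a,b]),None,fx=3.3,fy=3.3,interpolation=2))
E
```

```text
26.925 [0.52860938 0.2124168  0.16689417] [ 0.08432507 -0.39447805 -0.21133544] 0.9986200354958559
```

View pics/c12.png

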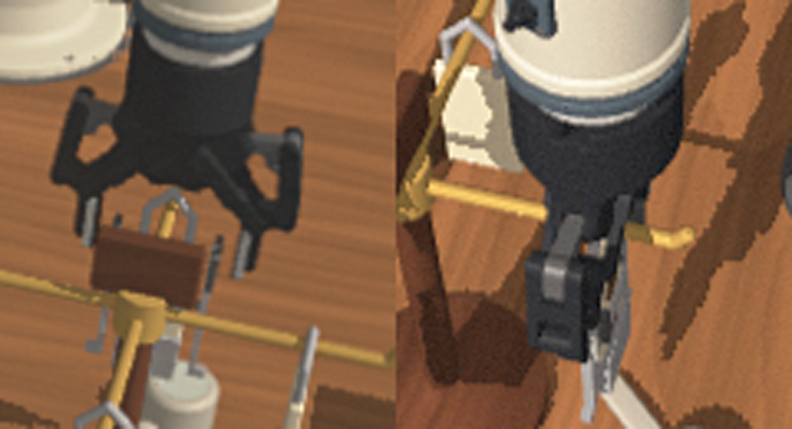

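View pics/wrist12.png

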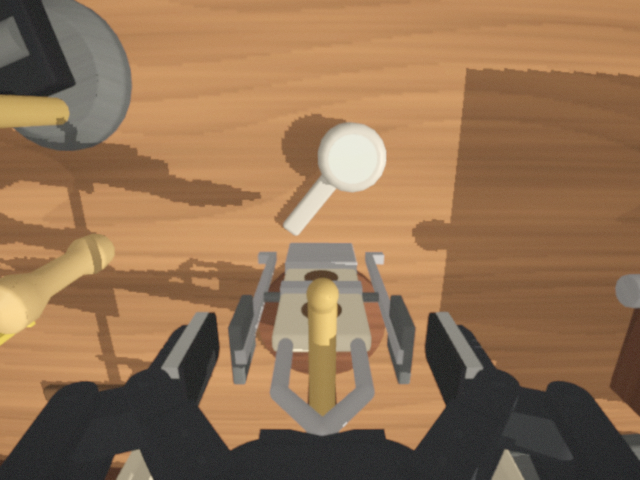

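Emit:
jog_arm(plan=[[100,-0.2,0,0,0,0,0],[100,-0.4,0,0,0,0,0],[100,-0.5,0,0,0,0,0],[100,-0.6,0,0,0,0,0],[100,-0.7,0,0,0,0,0],[100,-0.8,0,0,0,0,0],[100,-0.6,0,-0.5,0,0,0],[100,0,0,-0.8,0,0,0],[100,0,0,-0.8,0,0,0],[100,0,0,0,0,0,0]])

```text
clock: 28.32
tool_pos: [0.4434, 0.2126, 0.3219]
ee_rot: [0.0, 0.706, 0.001, 0.709]
force: [0.0, 0.4, -0.4]
gripper_width: 1.004
```

Emit:
jog_arm(plan=[[100,0,0,0,0,0,0],[100,0,0,0,0,0,0],[100,0,0,0,0,0,0],[100,0,0,0,0,0,0],[100,0,0,0,0,0,0],[100,0,0,0,0,0,0],[100,0,0,0,0,0,0],[100,0,0,0,0,0,0]])

```text
clock: 29.32
tool_pos: [0.4446, 0.2124, 0.3189]
ee_rot: [-0.0, 0.707, 0.0, 0.707]
force: [-1.0, -0.0, 0.6]
gripper_width: 1.001
```

```bash
python3 - <<'E'
from h import *
s=bot.sense();print(s['clock'],s['tool_pos'],s['force'],s['gripper_width'])
for n in ['scene','side','wrist']: cv2.imwrite(f'pics/{n}13.png',bot.grab_frame(n))
a=cv2.imread('pics/scene13.png')
import time
cv2.imwrite('pics/side13b.png',bot.grab_frame('side'))
b1=cv2.imread('pics/side13.png');b2=cv2.imread('pics/side13b.png')
cv2.imwrite('pics/c13.png',cv2.resize(np.hstack([a[180:340,380:510],b1[260:420,220:350]]),None,fx=3,fy=3,interpolation=2))
print(cv2.absdiff(b1,b2)[260:420,200:400].max(), cv2.absdiff(b1,b2)[260:420,200:400].mean())
E
```

```text
29.325 [0.44456294 0.21240547 0.31889866] [-0.9625168  -0.01504277  0.553018  ] 1.0011872647751885
23 2.4156875
```

View pics/c13.png

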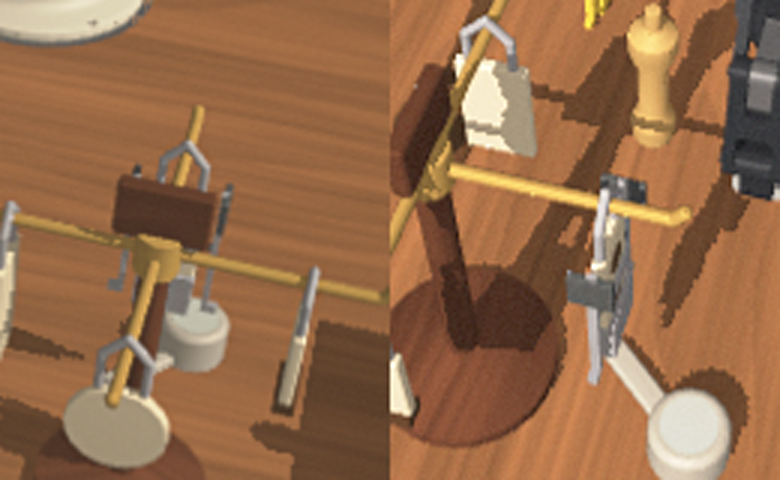

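View pics/wrist13.png

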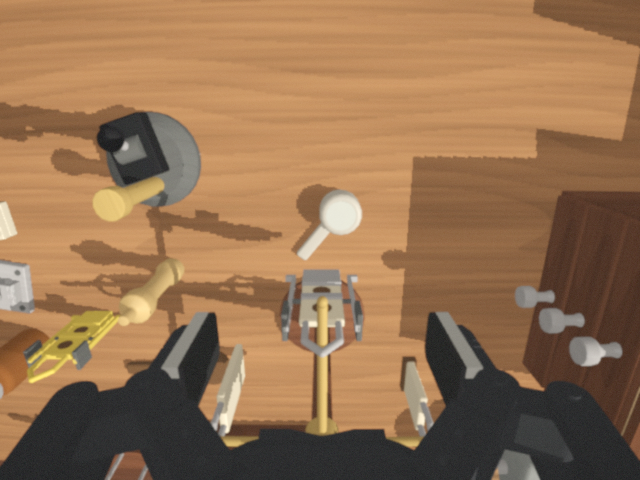

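View pics/scene13.png

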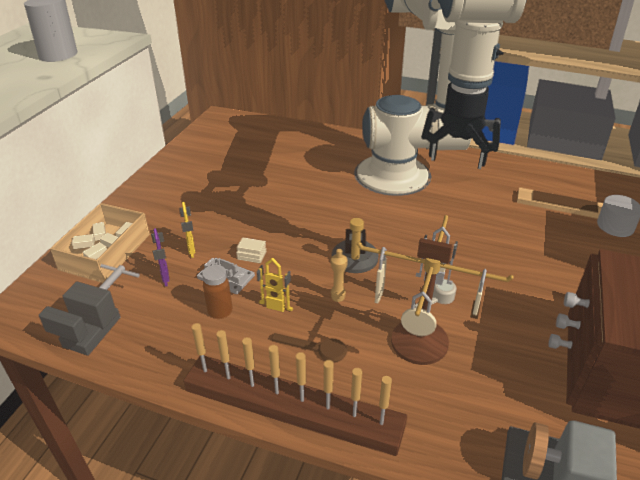

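Emit:
jog_arm(plan=[[100,0,0,0,0,0,0],[100,0,0,0,0,0,0],[100,0,0,0,0,0,0],[100,0,0,0,0,0,0],[100,0,0,0,0,0,0],[100,0,0,0,0,0,0],[100,0,0,0,0,0,0],[100,0,0,0,0,0,0],[100,0,0,0,0,0,0],[100,0,0,0,0,0,0]])

```text
clock: 30.78
tool_pos: [0.4446, 0.2124, 0.3188]
ee_rot: [0.0, 0.707, -0.0, 0.707]
force: [-0.7, 0.7, 0.1]
gripper_width: 1.0
```

Emit:
jog_arm(plan=[[100,0,0,0,0,0,0],[100,0,0,0,0,0,0],[100,0,0,0,0,0,0],[100,0,0,0,0,0,0],[100,0,0,0,0,0,0],[100,0,0,0,0,0,0],[100,0,0,0,0,0,0],[100,0,0,0,0,0,0],[100,0,0,0,0,0,0],[100,0,0,0,0,0,0]])

```text
clock: 32.02
tool_pos: [0.4446, 0.2124, 0.3189]
ee_rot: [0.0, 0.707, 0.0, 0.707]
force: [0.2, 0.9, -0.4]
gripper_width: 1.0
```

```bash
python3 - <<'E'
from h import *
f=[bot.grab_frame('side') for _ in range(8)]
b0=cv2.imread('pics/side13.png')
ref=cv2.GaussianBlur(f[0],(5,5),0).astype(int)
for x in f[1:]+[b0]:
    dd=np.abs(cv2.GaussianBlur(x,(5,5),0).astype(int)-ref)
    print('holder',dd[315:390,275:305].max(),'loupe ref',dd[380:425,300:335].max(),'tree',dd[270:340,200:320].max())
cv2.imwrite('pics/side14.png',f[-1]);print(bot.sense()['clock'])
c=cam('scene');d=cam('side')
# bail peak: scene crop zoom3 (187,143)->; side (602-390,190)->
S=(380+187/3,180+143/3);D=(220+(604-390)/3,260+190/3)
print(tri(c,S,d,D))
w=cam('wrist');print('tip',plane(w,(322,302),.228),'hub',plane(w,(322,425),.228),'peak',plane(w,(322,352),.2335))
E
```

```text
holder 4 loupe ref 3 tree 5
holder 3 loupe ref 2 tree 4
holder 3 loupe ref 3 tree 4
holder 3 loupe ref 3 tree 4
holder 3 loupe ref 3 tree 4
holder 3 loupe ref 3 tree 4
holder 3 loupe ref 3 tree 5
holder 4 loupe ref 3 tree 4
32.425
(array([0.52936245, 0.21363613, 0.23057068]), np.float64(0.0006073687866794106))
tip [0.48695956 0.21215274 0.228     ] hub [0.60205567 0.21215058 0.228     ] peak [0.52556688 0.21214865 0.2335    ]
```

```bash
python3 - <<'E'
from h import *
zoom('pics/side14.png','pics/d14z.png',265,305,65,95,6)
d=cam('side')
for x in (.520,.529,.538): print(x,proj(d,(x,.243,.094)),proj(d,(x,.2126,.2336)))
D=(220+(594-390)/3,260+380/3);print(D,plane(d,D,.0926))
print(proj(d,(.529,.2126+.034,.1836)))
E
```

```text
0.52 [293.78671071 383.31593248] [297.19251899 323.15095727]
0.529 [288.76714732 382.08732747] [291.59705541 321.9079777 ]
0.538 [283.76614515 380.86354016] [286.02458165 320.67030686]
(288.0, 386.6666666666667) [0.52812971 0.25065667 0.0926    ]
[286.35220708 357.51380143]
```

View pics/d14z.png

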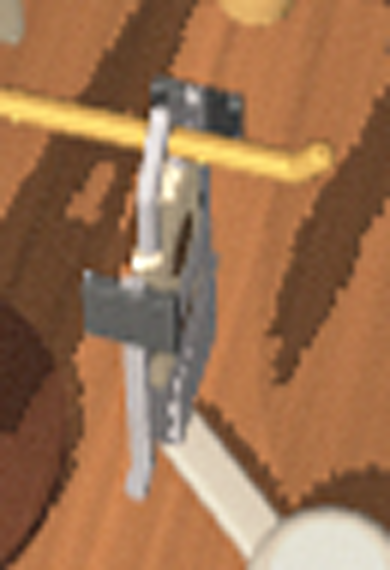

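Upright: the foot is at x = 0.528 and the bail at 0.529. It is not moving and the robot is clear of it, so I'm handing in.

```bash
python3 -c "
from workcell import bot
print(bot.sign_off())"
```

```text
the job is handed in; nothing more can be done
None
```

The holder is hanging by its bail on the empty branch, which points at the near edge, and I handed the job in at about 32 s. No verdict was reported.

**What I did:** I turned the tree about 157.5° clockwise by its knob. I then squeezed both of the holder's pads at 25 N while it stood in the stand and lifted it straight up about 80 mm. Finally I threaded the bail over the branch, lowered until the branch took the weight, released and backed away.

**Last checks:**
- **Branch direction:** the tip and hub measured the same y (0.212 m) to within 1 mm, so it points squarely at the near edge.
- **Hanging position:** the bail is about 100 mm out from the trunk, inside the upturned tip. Sideways offset is about 1 mm.
- **Upright:** foot x is 0.528 m and bail x is 0.529 m.
- **Stillness:** eight side frames over 0.4 s, and one about 3 s earlier, showed no change beyond image noise.
- **Other things:** the rest of the bench and the lamp switch looked undisturbed in the final views, but I didn't measure them.

**Disagreements:**
- **Bail peak height:** cameras gave 0.231 m against 0.234 m expected, which is about the calibration error.
- **Holder tilt while carried:** one foot reading before threading suggested about 5° of tilt. It did not show once the holder was hanging.
- **Pad travel:** I could only infer it from the gripper opening (about 49 mm by the linear scale, 52 mm nominal), not measure it.

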